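# Zero the match score wheels click by click

## Robot

A 7-joint arm with a two-finger parallel gripper is mounted at the origin on the work surface. World frame = base frame: x ahead of the robot, y to its left, z up, the work surface at z = 0. Lengths are in mm, angles in rad, forces in N, time in s.
With the tool pointing down it reaches from about 425 to 800 mm from the base axis. Payload 8.3 kg.
Tool frame: the origin (TCP) lies at the very end of the fingers, on their centre line; the grasp point (between the pads) lies 19 mm behind it (grip_point_offset is the distance from the TCP to the grasp point, in mm); z points along the fingers, y is the line along which they close (so a half turn about z gives the same grasp; the last joint's range is limited). The gripper opens to 85 mm and grips with 20 to 120 N. Pads are 22 mm wide; open, the fingers measure 114 mm over their backs; the gripper's body (76 mm by 85 mm) begins 54 mm behind the grasp point. The pads swing forward as they close: fully open they stand 13 mm farther back than shut.
Start: joints at [-0.063, 0.383, 0.016, 1.37, -0.006, 1.388, -0.046], TCP at [624.982, 0.047, 231.279] pointing down, gripper open.
Joint ranges: [-2.95, 2.95], [-0.25, 2.06], [-1.52, 1.56], [0.18, 2.33], [-1.44, 4.58], [0.02, 2.06], [-3.01, 3.01]. Speed limits (rad/s): [2.39, 2.39, 3.01, 3.01, 3.14, 3.14, 3.14].

## Interface

Orientations are given as [roll, pitch, yaw] about the fixed x, y, z axes, in that order (R = Rz(yaw) Ry(pitch) Rx(roll)).
In Python, from station import * gives the robot as it stands.
- The arm moves only by the tool arm_command, never from a script. Its arguments are lists of equal length, an entry for each row: "rot": the turn, a rotation vector about the world's x, y, z in degrees, a list of three; "translation": the shift along the world's x, y, z in m, a list of three; "fingers": the opening, from 0 (shut) to 1 (fully open). A call has 1 to 20 rows; each row is the pose to reach, as a shift and turn from the pose commanded when the call began; what a row does not reach only later rows make up. A row lasts 1/10 s, in which the tool goes at most 50 mm and 8.59 degrees, less where a joint would pass 70% of its speed; a pose out of reach is approached as far as the arm can. A call with a gripper value outside its range is refused whole. The fingers move at their own pace and stop on an object; "grip_force" is the grip in N (left out, the last holds). Time passes only in rows, so rows that repeat a pose let the fingers close. It gives the time, the measured TCP pose, the force, the opening and the grip force at its end, in the units of the state.
- sense(): the state, without advancing time (a new reading comes with each control period).
- camera(name): name is "scene" or "side" or "wrist"; returns a dict with "image" (420x560x3 uint8, blue, green, red), "z_map" (420x560 float32, mm along the optical axis (not along the pixel's ray), 0 where there is no reading), "vertical_fov" (degrees; the focal length in pixels is half the picture's height over the tangent of half this angle, whatever the lens; pixels are square), "cx", "cy" (the principal point, pixels), "distortion" ([k1, k2, p1, p2, k3] as OpenCV has them; the pictures are not rectified), "position" and "orientation" of the camera in the world. Camera axes: x right, y down, z forward; pixel columns grow to the right and rows downward; lengths in mm; the calibration is good to about 2 mm. A picture is of the moment at which its call begins.
- finish_job(): hands the job in; it is judged then, once.
The state is a dict: "time_s": time; "joint_positions": joint angles; "joint_velocities": joint speeds; "joint_efforts": joint torques, N m; "ee_pos": TCP position; "orientation": TCP orientation; "contact_force": force on the tool from outside, world axes, zero at the start; "torque": the same for the moment, N m; "gripper_width": finger opening in mm; "finger_force": force on a finger pad.
Only numpy, scipy, OpenCV 4.12 (cv2) and the standard library are available. Lean on these libraries where they do the work, as an engineer would, in place of code of your own. Each camera call takes 0.05 s, during which the arm holds its last target. There are 200 camera calls.

## Task

Reset the two-player score counter on the desk for a new match: with a fingertip, lightly flick the top of each thumbwheel away from the robot, click by click, until its yellow facet faces straight up, and do not run past it. Only touch the wheels, never pinch or press them hard, and leave the pawns and the other things on the desk where they are.

Things in the scene. Friction and masses are not known exactly. Their poses are not given: they have to be found in the camera images.
- counter: Dark score counter fixed to the desk, 130 (x) by 250 mm (y), deck 52 mm high. Origin under its centre; x away from the robot (deck arrow), z up; turned up to 0.35 rad. Wheels at y = 65 and -65 mm. One click: a fingertip 24 mm above the axle pushes the near upper ridge away from the robot with 1 to 3 N; once it passes upright (half a click) the detent completes the click if no finger blocks it.
- left_axle (a point): Centre of the left (pink) wheel on its level axle, 44 mm above the desk; axes as the counter's, not turning. The drum is 30 mm wide along y, facets 20 mm from the axle; 6 radial ridges, 5 mm thick, 30 mm wide, round-edged, reach out to 42 mm. At rest the two upper ridges lean 30 degrees either side of vertical, tips 21 mm in front of and behind the axle and 36 mm above it.
- right_axle (a point): Centre of the right (teal) wheel on its level axle, 44 mm above the desk; axes as the counter's, not turning. The drum is 30 mm wide along y, facets 20 mm from the axle; 6 radial ridges, 5 mm thick, 30 mm wide, round-edged, reach out to 42 mm. At rest the two upper ridges lean 30 degrees either side of vertical, tips 21 mm in front of and behind the axle and 36 mm above it.
- left_wheel (a joint): Left (pink) thumbwheel angle, rad; grows as its top moves away from the robot. 0 = home, yellow facet straight up. One click = 1.047 rad, 6 facets; a sprung detent makes it rest only at whole clicks. At -1, -2, -3 clicks the top facet is white with 1, 2, 3 black pips = clicks still to go; it starts there. Stop at -3.6 rad; it can be pushed past home.
- right_wheel (a joint): Right (teal) thumbwheel angle, rad; grows as its top moves away from the robot. 0 = home, yellow facet straight up. One click = 1.047 rad, 6 facets; a sprung detent makes it rest only at whole clicks. At -1, -2, -3 clicks the top facet is white with 1, 2, 3 black pips = clicks still to go; it starts there. Stop at -3.6 rad; it can be pushed past home.
- pawn_pink: Loose pink game pawn, 26 mm across, 42 mm tall, standing just beyond the counter behind the left wheel. Origin at the centre of its foot. Leave alone.
- pawn_teal: Loose teal game pawn, 26 mm across, 42 mm tall, standing just beyond the counter behind the right wheel. Origin at the centre of its foot. Leave alone.
- mouse: Loose pink plastic computer mouse, 108 x 62 x 35 mm. Origin under its centre. Leave alone.
- cup_lid: Loose stainless cup lid, 80 mm across, 31 mm tall. Origin under its centre. Leave alone.
- dish: Loose glass dish, 96 mm across, 35 mm tall. Origin under its centre. Leave alone.
- case: Loose blue flip-top plastic case, snapped shut, 65 x 95 x 31 mm. Origin under its centre. Leave alone.

How it is judged (in metres and radians):
At the end, for the whole second after the job is handed in: Both wheels rest at home, yellow facet up, within 0.2 rad (about 11 degrees), and every loose thing stands within 15 mm of where it was (value of joint left_wheel between -0.2 and 0.2 rad and velocity of joint left_wheel between -0.3 and 0.3 rad/s and value of joint right_wheel between -0.2 and 0.2 rad and velocity of joint right_wheel between -0.3 and 0.3 rad/s and distance of each of pawn_pink, pawn_teal, mouse, cup_lid, dish, case from where it was at the start of the episode below 0.015 m); the robot touches nothing.
It fails at once if a wheel is run past its yellow facet (more than 0.62 rad, over half a click, beyond home) (value of joint any of left_wheel, right_wheel above 0.62 rad).
It fails at once if a wheel is pinched or pressed hard (over 25 N) (contact force between the fingers and left_wheel above 25 N or contact force between the fingers and right_wheel above 25 N).
It fails at once if a bystander is lifted, carried or shoved (more than 15 mm) (distance of any of pawn_pink, pawn_teal, mouse, cup_lid, dish, case from where it was at the start of the episode above 0.015 m).
It also fails if it takes over 64 s, if anything falls off the work surface, if the arm or the gripper's body presses on something with over 40 N, if the wrist force passes 120 N, or if a joint passes its speed limit or range.

## Working session

There is one attempt and no reset: what is moved stays moved. The work goes in short steps, Python scripts to look and compute and a tool call to move; the robot and the scene stay as the last step left them, time stands still between calls to the robot, and variables do not carry over. Pictures are saved under pics/ and viewed, at most 10 in all, crops included, and the job is handed in when it is done.

Besides the shell and the picture viewer there is one more tool, called after "Request:" as name(argument=value, ...) on one line, values as JSON. arm_command: Moves the arm, as the interface text tells. Its arguments: {"type":"object","properties":{"rot":{"type":"array"},"translation":{"type":"array"},"fingers":{"type":"array"},"grip_force":{"type":"number"}},"required":["rot","translation","fingers"]}

```bash
mkdir -p pics
cat > h.py <<'E'
from station import *
import numpy as np, cv2
from scipy.spatial.transform import Rotation as R
def snap(n):
    c=camera(n); im=c["image"]; h,w=im.shape[:2]
    f=h/2/np.tan(np.radians(c["vertical_fov"])/2)
    K=np.array([[f,0,c["cx"]],[0,f,c["cy"]],[0,0,1]])
    Rm=np.array(c["orientation"],float)
    Rm=R.from_euler('xyz',Rm).as_matrix() if Rm.shape==(3,) else (R.from_quat(Rm).as_matrix() if Rm.shape==(4,) else Rm)
    u,v=np.meshgrid(np.arange(w),np.arange(h))
    p=cv2.undistortPoints(np.stack([u,v],-1).reshape(-1,1,2).astype(np.float32),K,np.array(c["distortion"],float)).reshape(h,w,2)
    ray=np.dstack([p,np.ones((h,w))])
    P=(ray*c["z_map"][...,None])@Rm.T+np.array(c["position"])
    P[c["z_map"]<=0]=np.nan
    return im,P,ray@Rm.T,np.array(c["position"]),c
E
python3 - <<'E'
from h import *
ims=[]
for n in["scene","wrist"]:
    im,P,ray,pos,c=snap(n); cv2.imwrite(f"pics/{n}0.png",im); np.save(f"/tmp/{n}.npy",P)
    print(n,pos,c["orientation"],P[210,280],P[300,200])
print(sense())
E
```

```text
scene [ 904.84669738 -391.68407027  902.85282824] [-2.57871613 -0.01567761  0.79446506] [514.38483856  -7.38748104  47.00905613] [ 5.35562431e+02 -2.50879022e+02  1.58263798e-02]
wrist [625.23000388  72.81365911 372.02220069] [ 2.85111040e+00  6.40688972e-04 -6.81933934e-04] [625.76707712 -27.98950554  -1.67566213] [ 532.45324297 -136.2559345    -0.58858014]
{'time_s': 0.1, 'joint_positions': array([-0.06287843,  0.3841807 ,  0.01638752,  1.37103483, -0.00631431,
        1.38822271, -0.04648921]), 'joint_velocities': array([-0.0005766 , -0.00042985,  0.00120798, -0.00102307,  0.00032723,
       -0.00059823,  0.00027574]), 'joint_efforts': array([ 2.42329334e-03, -6.29131508e+01,  8.47312063e-01, -3.72759247e+01,
        1.67792483e-02,  1.04569664e-02,  7.96114705e-05]), 'ee_pos': array([6.24543368e+02, 2.19760944e-02, 2.30368820e+02]), 'orientation': array([-3.13979613e+00,  1.80095484e-05,  1.57083488e+00]), 'contact_force': array([ 0.63426634, -0.72105459,  0.54419669]), 'torque': array([-0.01425427,  0.01943498, -0.0004408 ]), 'finger_force': 0.0, 'gripper_width': 85.41286186526328}
```

View pics/scene0.png

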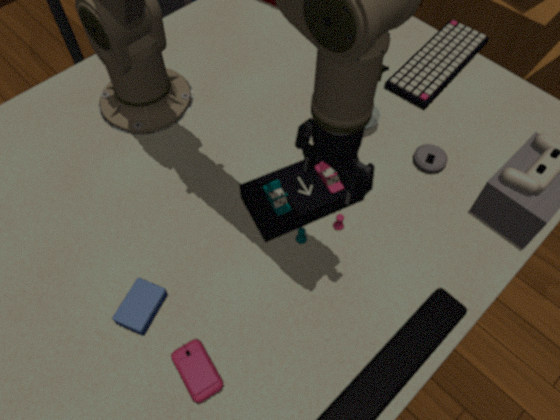

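View pics/wrist0.png

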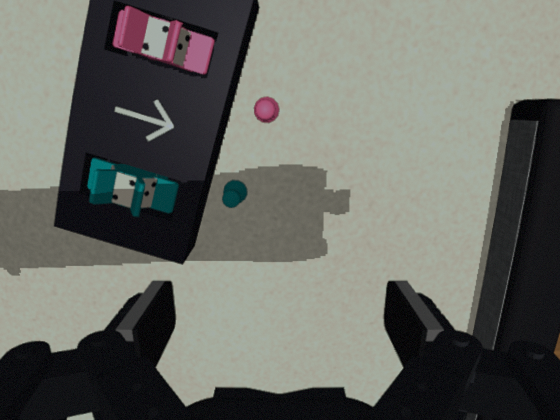

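The scene view shows the counter near (305,195). In the wrist view, the pink wheel is at about (163,40), the teal one at about (132,187), and the arrow runs (115,108)→(173,127). Next I'll work out the counter pose from depth.

Run:
```python
from h import *
for n in["scene","wrist"]:
    P=np.load(f"/tmp/{n}.npy"); im=cv2.imread(f"pics/{n}0.png")
    hsv=cv2.cvtColor(im,cv2.COLOR_BGR2HSV).astype(int); z=P[...,2]
    box=(P[...,0]>380)&(P[...,0]<680)&(abs(P[...,1]-30)<220)
    deck=box&(abs(z-52)<4)&(hsv[...,2]<80)&(hsv[...,1]<120)
    q=P[deck][:,:2].astype(np.float32); print(n,"deck",len(q),np.median(z[deck]),cv2.minAreaRect(q))
    for nm,a,b in(("pink",160,178),("teal",80,98)):
        m=box&(hsv[...,0]>=a)&(hsv[...,0]<=b)&(hsv[...,1]>110)&(hsv[...,2]>50)&(z>54)&(z<95)
        w=P[m]; print(nm,len(w),w.mean(0),np.percentile(w,[1,99],axis=0).round(1).tolist(),cv2.minAreaRect(w[:,:2].astype(np.float32)))
P=np.load("/tmp/wrist.npy"); print(P[108,115],P[127,173],P[110,265],P[193,233])
im=cv2.imread("pics/wrist0.png")[0:230,50:290]; cv2.imwrite("pics/c1.png",cv2.resize(im,None,fx=2.5,fy=2.5,interpolation=cv2.INTER_CUBIC))
```

```text
scene deck 1802 51.958053895980015 ((504.82177734375, 62.95233154296875), (234.12814331054688, 132.5135498046875), 71.91279602050781)
pink 77 [518.34198876 126.15713181  70.79775478] [[502.0, 102.1, 54.5], [555.4, 138.9, 82.1]] ((537.4797973632812, 122.566162109375), (25.56426239013672, 69.11083984375), 64.06867218017578)
teal 66 [474.6459418   17.27469184  75.16394001] [[466.1, 5.2, 67.6], [510.6, 27.6, 83.3]] ((485.6304016113281, 19.06857681274414), (47.112911224365234, 25.65373992919922), 15.903130531311035)
wrist deck 26241 50.98885644188613 ((505.08642578125, 66.41737365722656), (242.7920379638672, 130.87611389160156), 72.51456451416016)
pink 1397 [521.32679807 133.53587679  73.29566132] [[503.1, 112.9, 60.2], [549.9, 151.2, 80.7]] ((526.0916748046875, 132.1257781982422), (30.68667984008789, 44.67587661743164), 72.21174621582031)
teal 1070 [483.16932405  12.0405115   73.23547944] [[464.6, -9.2, 57.8], [510.7, 28.2, 80.6]] ((487.5094299316406, 8.894287109375), (29.8199462890625, 44.12685012817383), 72.76696014404297)
[482.48359134  78.34286748  51.67505098] [532.71369429  61.46972149  52.57579849] [612.42118559  75.22983956  40.52733526] [581.0900977   -0.58761522  37.82078618]
```

View pics/c1.png

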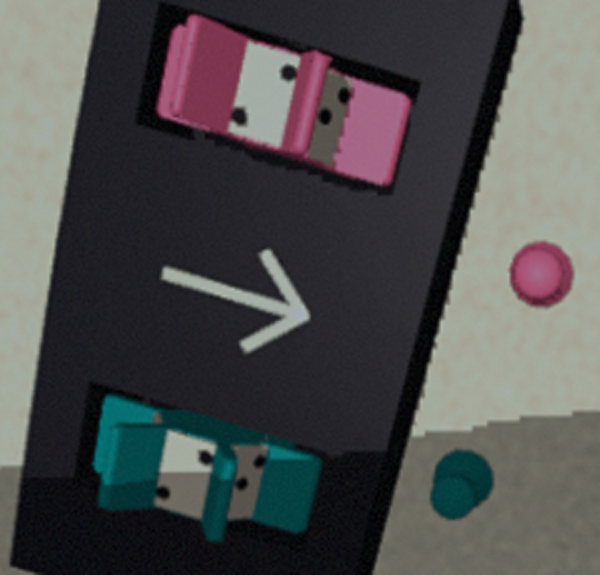

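The wrist view suggests both wheels have 2 pips up, with the 3-pip facet behind. The counter is turned about -17.5°, with axles near (526,132) and (487,8). I'll close the gripper, turn it 72.5° and go to a spot in front of the left wheel.

Request:
arm_command(rot=[[0,0,7.25],[0,0,14.5],[0,0,21.75],[0,0,29],[0,0,36.25],[0,0,43.5],[0,0,50.75],[0,0,58],[0,0,65.25],[0,0,72.5],[0,0,72.5],[0,0,72.5],[0,0,72.5]], translation=[[-0.014,0.0145,-0.008],[-0.028,0.029,-0.016],[-0.042,0.0435,-0.024],[-0.056,0.058,-0.032],[-0.07,0.0725,-0.04],[-0.084,0.087,-0.048],[-0.098,0.1015,-0.056],[-0.112,0.116,-0.064],[-0.126,0.1305,-0.072],[-0.139,0.145,-0.08],[-0.139,0.145,-0.09],[-0.139,0.145,-0.1],[-0.139,0.145,-0.1]], fingers=[0,0,0,0,0,0,0,0,0,0,0,0,0], grip_force=20)

```text
time_s: 1.4
ee_pos: [485.5, 143.7, 129.5]
orientation: [-3.14, -0.002, 2.833]
contact_force: [-0.0, -0.3, -0.1]
gripper_width: -0.0
finger_force: 0.0
```

```bash
cat > look.py <<'E'
from h import *
import sys
k=sys.argv[1]
im,P,ray,pos,c=snap("wrist"); cv2.imwrite(f"pics/w{k}.png",im); np.save("/tmp/w.npy",P)
s=sense(); print(s["time_s"],s["ee_pos"],s["orientation"],s["contact_force"],s["gripper_width"])
a=np.radians(-17.5); Q=P.copy(); ex=np.array([np.cos(a),np.sin(a)]); ey=np.array([-ex[1],ex[0]])
d=P[...,:2]-[506.5,70.2]; Q[...,0]=d@ex; Q[...,1]=d@ey; np.save("/tmp/q.npy",Q)
hsv=cv2.cvtColor(im,cv2.COLOR_BGR2HSV).astype(int)
for nm,a,b in(("pink",160,178),("teal",80,98)):
    m=(hsv[...,0]>=a)&(hsv[...,0]<=b)&(hsv[...,1]>110)&(hsv[...,2]>40)&(Q[...,2]>70)&(Q[...,2]<95)&(abs(Q[...,0])<60)
    if m.sum()>50: print(nm,m.sum(),np.percentile(Q[m],[1,50,99],axis=0).round(1).tolist())
E
python3 look.py 1
```

```text
1.45 [486.01793821 143.81847254 130.36205638] [-3.14025614e+00 -1.34823635e-03  2.83310680e+00] [ 0.10757918  0.63706999 -0.11310736] -0.3426144705787554
teal 1408 [[-22.8, -79.5, 70.2], [14.2, -63.4, 77.7], [21.1, -49.6, 81.0]]
```

View pics/w1.png

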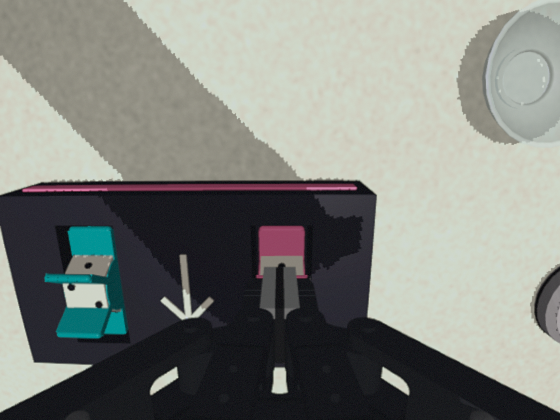

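The arrow points down the image, so up in the picture is toward the robot. The teal wheel at (90,290) shows 2 pips up, and the narrow fingertip at (281,268) is just in front of the pink wheel. I'll measure the finger's extent in the counter frame.

Run:
```python
import numpy as np
Q=np.load("/tmp/q.npy")
for r in range(230,330,6): print(r,[Q[r,c].round(0).tolist() for c in (270,276,281,287,293)])
d=np.array([486.02,143.82])-[506.5,70.2];a=np.radians(-17.5);print(d@[np.cos(a),np.sin(a)],d@[-np.sin(a),np.cos(a)])
```

```text
230 [[-40.0, 58.0, 45.0], [-39.0, 62.0, 44.0], [-40.0, 65.0, 45.0], [-40.0, 69.0, 45.0], [-40.0, 73.0, 47.0]]
236 [[-36.0, 58.0, 45.0], [-36.0, 62.0, 46.0], [-36.0, 65.0, 46.0], [-36.0, 69.0, 47.0], [-36.0, 73.0, 46.0]]
242 [[-31.0, 58.0, 45.0], [-31.0, 62.0, 46.0], [-32.0, 65.0, 46.0], [-32.0, 69.0, 47.0], [-32.0, 73.0, 47.0]]
248 [[-27.0, 57.0, 46.0], [-27.0, 62.0, 46.0], [-27.0, 65.0, 45.0], [-27.0, 69.0, 46.0], [-27.0, 73.0, 46.0]]
254 [[-23.0, 57.0, 46.0], [nan, nan, nan], [-23.0, 65.0, 46.0], [-23.0, 69.0, 46.0], [-22.0, 73.0, 45.0]]
260 [[-20.0, 58.0, 50.0], [-20.0, 61.0, 49.0], [-19.0, 65.0, 48.0], [-20.0, 69.0, 49.0], [-20.0, 73.0, 49.0]]
266 [[-18.0, 58.0, 54.0], [-17.0, 62.0, 53.0], [-18.0, 65.0, 53.0], [-17.0, 69.0, 53.0], [-18.0, 73.0, 54.0]]
272 [[-53.0, 60.0, 138.0], [-52.0, 63.0, 137.0], [-53.0, 65.0, 138.0], [-52.0, 67.0, 138.0], [-53.0, 70.0, 139.0]]
278 [[-52.0, 60.0, 144.0], [-52.0, 63.0, 144.0], [-53.0, 65.0, 145.0], [-52.0, 67.0, 144.0], [-53.0, 69.0, 145.0]]
284 [[-53.0, 61.0, 150.0], [-52.0, 63.0, 148.0], [-53.0, 65.0, 149.0], [-53.0, 67.0, 150.0], [-53.0, 69.
[... 152 characters left out ...]
 [-53.0, 63.0, 159.0], [-52.0, 65.0, 158.0], [-52.0, 67.0, 158.0], [-52.0, 69.0, 158.0]]
302 [[-52.0, 61.0, 162.0], [-53.0, 63.0, 163.0], [-52.0, 65.0, 162.0], [-52.0, 67.0, 162.0], [-52.0, 69.0, 162.0]]
308 [[-53.0, 61.0, 167.0], [-52.0, 63.0, 165.0], [-52.0, 65.0, 166.0], [-52.0, 67.0, 166.0], [-52.0, 69.0, 166.0]]
314 [[-53.0, 61.0, 171.0], [-50.0, 63.0, 167.0], [-50.0, 65.0, 166.0], [-54.0, 67.0, 172.0], [-53.0, 68.0, 171.0]]
320 [[-53.0, 61.0, 175.0], [-48.0, 63.0, 166.0], [-48.0, 65.0, 166.0], [-53.0, 66.0, 175.0], [-53.0, 68.0, 175.0]]
326 [[-53.0, 61.0, 178.0], [-45.0, 63.0, 165.0], [-45.0, 65.0, 166.0], [-53.0, 66.0, 177.0], [-54.0, 68.0, 179.0]]
-41.67008411082829 64.05418714023693
```

The finger is 22 mm wide in the push direction, with its front face 31 mm short of the axle. I'll descend to about 25 mm above the axle and push about 33 mm.

Request:
arm_command(rot=[[0,0,0],[0,0,0],[0,0,0],[0,0,0],[0,0,0],[0,0,0],[0,0,0],[0,0,0],[0,0,0],[0,0,0],[0,0,0],[0,0,0],[0,0,0],[0,0,0],[0,0,0]], translation=[[0,0,-0.015],[0,0,-0.03],[0,0,-0.045],[0,0,-0.055],[0,0,-0.061],[0,0,-0.061],[0.0038,-0.0012,-0.061],[0.0076,-0.0024,-0.061],[0.0114,-0.0036,-0.061],[0.0153,-0.0048,-0.061],[0.0191,-0.006,-0.061],[0.0229,-0.0072,-0.061],[0.0267,-0.0084,-0.061],[0.0305,-0.0096,-0.061],[0.0315,-0.0099,-0.061]], fingers=[0,0,0,0,0,0,0,0,0,0,0,0,0,0,0])

```text
time_s: 2.95
ee_pos: [518.3, 134.7, 70.4]
orientation: [3.142, 0.001, 2.835]
contact_force: [0.9, -0.7, 0.9]
gripper_width: -0.1
finger_force: 0.4
```

```bash
python3 look.py 2
```

```text
3.0 [518.20259384 134.74415214  70.37618692] [3.14153906e+00 6.18636202e-04 2.83554543e+00] [ 0.47767036 -1.00047319  0.39629679] 0.37566167075004847
pink 1164 [[-26.4, 50.4, 70.5], [-23.7, 65.1, 76.6], [-17.2, 79.8, 78.6]]
teal 1249 [[-22.2, -66.5, 70.1], [14.6, -53.6, 75.5], [20.5, -49.0, 80.6]]
```

The next ridge has risen behind the finger. I'll lift straight up, go back to the start and look.

Request:
arm_command(rot=[[0,0,0],[0,0,0],[0,0,0],[0,0,0],[0,0,0],[0,0,0],[0,0,0]], translation=[[0,0,0.01],[0,0,0.02],[0,0,0.032],[0,0,0.045],[-0.0155,0.005,0.061],[-0.0315,0.0099,0.061],[-0.0315,0.0099,0.061]], fingers=[0,0,0,0,0,0,0])

```text
time_s: 3.7
ee_pos: [485.0, 146.3, 132.9]
orientation: [3.141, 0.001, 2.838]
contact_force: [-0.2, -0.3, 0.0]
gripper_width: 0.1
finger_force: 0.0
```

```bash
python3 look.py 3; python3 -c "
import cv2
a=cv2.imread('pics/w2.png')[200:420,0:420];b=cv2.imread('pics/w3.png')[200:420,0:420]
cv2.imwrite('pics/c3.png',cv2.resize(cv2.vconcat([a,b]),None,fx=1.35,fy=1.35))"
```

```text
3.75 [485.85537051 145.55080235 132.5090043 ] [3.14098231e+00 1.35434893e-03 2.83753766e+00] [ 0.96452314 -0.3990645   0.29878691] -0.3217836531785822
pink 55 [[-22.7, 50.5, 76.1], [-22.0, 55.4, 78.7], [-20.9, 80.1, 80.2]]
teal 1357 [[-22.7, -79.5, 70.2], [14.1, -62.9, 77.6], [20.7, -49.6, 80.9]]
```

View pics/c3.png

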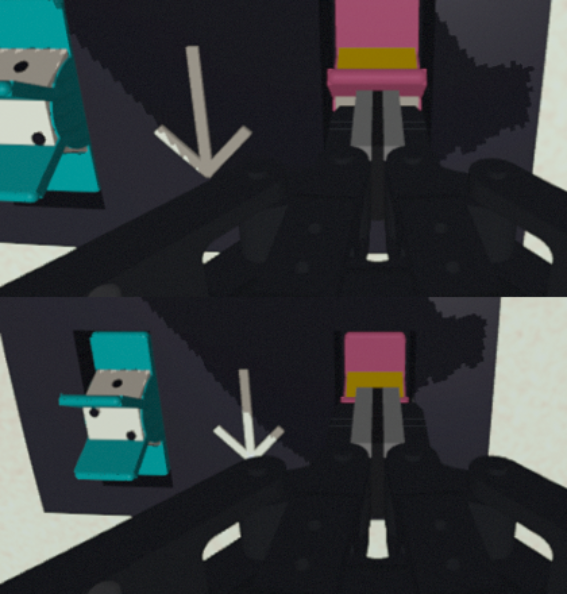

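The yellow facet is now on the near side of the pink wheel at (376,382), so one click remains. The teal wheel still has 2 pips up with the 1-pip facet in front. I'll repeat the stroke, including lift and return.

Request:
arm_command(rot=[[0,0,0],[0,0,0],[0,0,0],[0,0,0],[0,0,0],[0,0,0],[0,0,0],[0,0,0],[0,0,0],[0,0,0],[0,0,0],[0,0,0],[0,0,0],[0,0,0],[0,0,0],[0,0,0],[0,0,0],[0,0,0],[0,0,0],[0,0,0]], translation=[[0,0,-0.015],[0,0,-0.03],[0,0,-0.045],[0,0,-0.055],[0,0,-0.061],[0,0,-0.061],[0.0038,-0.0012,-0.061],[0.0076,-0.0024,-0.061],[0.0114,-0.0036,-0.061],[0.0153,-0.0048,-0.061],[0.0191,-0.006,-0.061],[0.0229,-0.0072,-0.061],[0.0267,-0.0084,-0.061],[0.0305,-0.0096,-0.061],[0.0315,-0.0099,-0.061],[0.0315,-0.0099,-0.051],[0.0315,-0.0099,-0.041],[0.0315,-0.0099,-0.029],[0.0315,-0.0099,-0.016],[0.0315,-0.0099,0]], fingers=[0,0,0,0,0,0,0,0,0,0,0,0,0,0,0,0,0,0,0,0])

```text
time_s: 5.75
ee_pos: [517.4, 135.2, 132.6]
orientation: [3.142, 0.0, 2.836]
contact_force: [0.2, 0.2, -0.2]
gripper_width: 0.0
finger_force: 0.0
```

Next I'll move to in front of the right wheel and check from there.

Request:
arm_command(rot=[[0,0,0],[0,0,0],[0,0,0],[0,0,0],[0,0,0],[0,0,0],[0,0,0]], translation=[[-0.014,-0.022,0],[-0.028,-0.045,0],[-0.042,-0.068,0],[-0.056,-0.091,0],[-0.0706,-0.1141,0],[-0.0706,-0.1141,0],[-0.0706,-0.1141,0]], fingers=[0,0,0,0,0,0,0])

```text
time_s: 6.45
ee_pos: [447.2, 20.9, 132.4]
orientation: [3.141, 0.002, 2.835]
contact_force: [1.3, 0.3, 0.1]
gripper_width: -0.2
finger_force: 0.0
```

```bash
python3 look.py 4
python3 - <<'E'
import numpy as np
Q=np.load("/tmp/q.npy"); m=(Q[...,2]>132)&(Q[...,2]<150)&(abs(Q[...,0]+52)<8); print(np.percentile(Q[m],[2,50,98],axis=0))
E
```

```text
6.5 [447.50013953  21.65638074 132.23311729] [3.14079141e+00 1.43083828e-03 2.83646973e+00] [-0.06436293 -0.05634131  0.26778863] -0.02808377980680448
pink 1306 [[-22.4, 49.5, 70.3], [14.4, 62.9, 77.4], [20.7, 79.5, 80.8]]
teal 94 [[-22.8, -79.9, 75.9], [-21.3, -74.9, 79.2], [-19.6, -49.8, 81.0]]
[[-52.66183372 -77.32316337 136.54526377]
 [-51.79119569 -64.34970509 144.08504534]
 [-47.60843131 -51.7417673  149.71205959]]
```

View pics/w4.png

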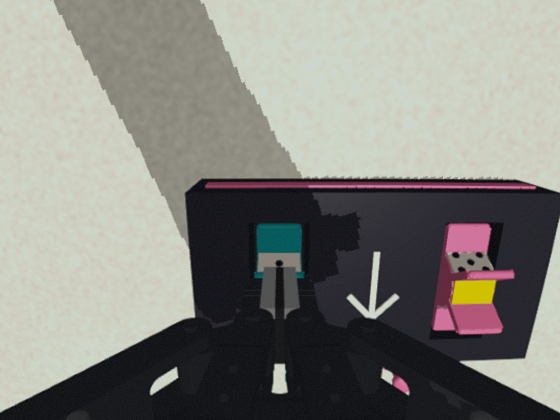

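The pink wheel's yellow facet at (474,290) is up. The finger at (279,270) is in front of the teal wheel, at the same offset as before. I'll give it the first teal click.

Request:
arm_command(rot=[[0,0,0],[0,0,0],[0,0,0],[0,0,0],[0,0,0],[0,0,0],[0,0,0],[0,0,0],[0,0,0],[0,0,0],[0,0,0],[0,0,0],[0,0,0],[0,0,0],[0,0,0],[0,0,0],[0,0,0],[0,0,0],[0,0,0],[0,0,0]], translation=[[0,0,-0.015],[0,0,-0.03],[0,0,-0.045],[0,0,-0.055],[0,0,-0.061],[0,0,-0.061],[0.0038,-0.0012,-0.061],[0.0076,-0.0024,-0.061],[0.0114,-0.0036,-0.061],[0.0153,-0.0048,-0.061],[0.0191,-0.006,-0.061],[0.0229,-0.0072,-0.061],[0.0267,-0.0084,-0.061],[0.0305,-0.0096,-0.061],[0.0315,-0.0099,-0.061],[0.0315,-0.0099,-0.051],[0.0315,-0.0099,-0.041],[0.0315,-0.0099,-0.029],[0.0315,-0.0099,-0.016],[0.0315,-0.0099,0]], fingers=[0,0,0,0,0,0,0,0,0,0,0,0,0,0,0,0,0,0,0,0])

```text
time_s: 8.5
ee_pos: [478.3, 11.2, 132.6]
orientation: [3.142, 0.0, 2.836]
contact_force: [-0.2, 0.3, 0.8]
gripper_width: -0.1
finger_force: 0.0
```

Request:
arm_command(rot=[[0,0,0],[0,0,0],[0,0,0]], translation=[[-0.0155,0.005,0],[-0.0315,0.0099,0],[-0.0315,0.0099,0]], fingers=[0,0,0])

```text
time_s: 8.8
ee_pos: [445.7, 21.7, 132.3]
orientation: [3.142, 0.0, 2.837]
contact_force: [-0.4, -0.2, -1.0]
gripper_width: -0.3
finger_force: 0.0
```

```bash
python3 look.py 5; python3 -c "
import cv2
b=cv2.imread('pics/w5.png')[180:340,180:540]
cv2.imwrite('pics/c5.png',cv2.resize(b,None,fx=2,fy=2))"
```

```text
8.85 [446.8331069   21.25858044 132.35437989] [3.14139185e+00 1.36779210e-03 2.83696072e+00] [-0.5219017   0.52291342 -0.03879607] 0.22118975784502484
pink 1325 [[-22.3, 49.5, 70.1], [14.2, 62.9, 77.3], [20.7, 79.7, 80.7]]
teal 52 [[-22.9, -79.6, 75.8], [-22.0, -75.0, 78.4], [-20.9, -50.1, 79.6]]
```

View pics/c5.png

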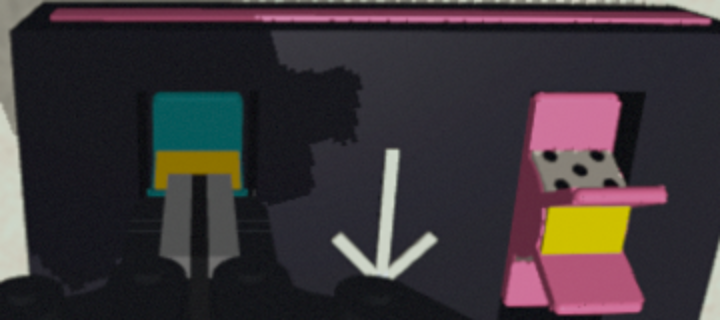

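The teal wheel's yellow facet is now on its near side at crop (198,168), so one click remains.

Request:
arm_command(rot=[[0,0,0],[0,0,0],[0,0,0],[0,0,0],[0,0,0],[0,0,0],[0,0,0],[0,0,0],[0,0,0],[0,0,0],[0,0,0],[0,0,0],[0,0,0],[0,0,0],[0,0,0],[0,0,0],[0,0,0],[0,0,0],[0,0,0],[0,0,0]], translation=[[0,0,-0.015],[0,0,-0.03],[0,0,-0.045],[0,0,-0.055],[0,0,-0.061],[0,0,-0.061],[0.0038,-0.0012,-0.061],[0.0076,-0.0024,-0.061],[0.0114,-0.0036,-0.061],[0.0153,-0.0048,-0.061],[0.0191,-0.006,-0.061],[0.0229,-0.0072,-0.061],[0.0267,-0.0084,-0.061],[0.0305,-0.0096,-0.061],[0.0315,-0.0099,-0.061],[0.0315,-0.0099,-0.051],[0.0315,-0.0099,-0.041],[0.0315,-0.0099,-0.029],[0.0315,-0.0099,-0.016],[0.0315,-0.0099,0]], fingers=[0,0,0,0,0,0,0,0,0,0,0,0,0,0,0,0,0,0,0,0])

```text
time_s: 10.85
ee_pos: [478.3, 11.2, 132.6]
orientation: [-3.142, 0.0, 2.836]
contact_force: [-0.2, 0.3, -0.1]
gripper_width: -0.1
finger_force: 0.0
```

Request:
arm_command(rot=[[0,0,0],[0,0,0],[0,0,0],[0,0,0],[0,0,0],[0,0,0]], translation=[[0.01,0.015,0.02],[0.025,0.035,0.04],[0.04,0.055,0.06],[0.055,0.065,0.08],[0.07,0.065,0.1],[0.07,0.065,0.1]], fingers=[0,0,0,0,0,0])

```text
time_s: 11.45
ee_pos: [550.9, 76.8, 235.2]
orientation: [3.139, 0.005, 2.837]
contact_force: [-0.0, 0.9, 0.4]
gripper_width: -0.1
finger_force: 0.0
```

```bash
python3 look.py 6; python3 -c "
from h import *
im=snap('scene')[0]
a=cv2.imread('pics/w6.png'); b=cv2.resize(im[130:410,100:460],None,fx=1.1,fy=1.1)
b=cv2.copyMakeBorder(b,0,420-b.shape[0],0,0,cv2.BORDER_CONSTANT)
o=cv2.hconcat([a,b]); cv2.imwrite('pics/c6.png',cv2.resize(o,None,fx=.83,fy=.83))"
```

```text
11.5 [549.54058209  76.41527826 233.35932608] [3.14008797e+00 2.93640701e-03 2.83627104e+00] [-0.07076629  0.18157936 -1.12626401] -0.11424375412239476
pink 743 [[-21.5, 50.3, 70.1], [-12.1, 64.4, 76.7], [20.9, 79.3, 80.9]]
teal 856 [[-22.0, -79.7, 70.2], [12.6, -64.7, 77.5], [21.3, -50.1, 81.1]]
```

View pics/c6.png

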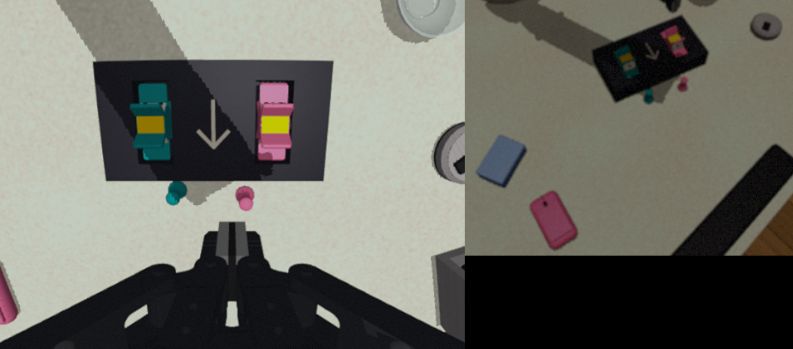

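Both yellow facets are up, at (150,125) and (275,125), and the pawns stand undisturbed. The arm is clear, so I'm handing the job in.

```bash
python3 -c "
from station import *
print(finish_job())"
```

```text
the job is handed in; nothing more can be done
None
```

I handed the job in with both wheels at home, yellow facets up after two clicks each, and nothing else on the desk looked moved in the last pictures; the station gave no verdict.

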